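Dispense a pot from the two-lane gravity dispenser

TASK

Dispense the small pot with the gold lid from the two-lane dispenser: with the fingertips press the blue paddle at the back of its lane all the way down, so that the orange gate lifts, and keep it down until the pot has rolled out and lies against the end stop of the catch bay. Then let go and move clear, so that the gate drops fully shut. Leave the white-lidded pot behind its closed gate, touch neither pot, and leave the bottle, the tape spools and the green carton standing where they are.

Things in the scene. Friction and masses are not known exactly. Their poses are not given: they have to be found in the camera images.
- dispenser: two-lane gravity dispenser, fixed, 380 x 196 mm (x, y); origin on the worktop, mid-width, 195 mm from the back end. +x = the way pots roll (12 degree slope), to the robot's right within 17 degrees; +y (far lane) points away from the robot. Lanes 52 mm wide, middles at y = +42 (far), -42 (near), walls up to z = 85; hinge posts x = -50, to z = 122; gates x = 62; catch bays from there to the end stop, x = 160
- paddle_far (a point): blue ribbed finger paddle of the far lane, 44 x 44 x 6 mm, on the back end of its rocking lever. This point = middle of its top face; at rest in the dispenser frame x = -140, y = 42, z = 127 mm, axes parallel to the dispenser's. Fully pressed it is about 45 mm lower, 5 mm nearer the hinge, and slopes 0.5 rad. Free above and below; 40 mm gap to the other paddle
- paddle_near (a point): blue ribbed finger paddle of the near lane, 44 x 44 x 6 mm, on the back end of its rocking lever. This point = middle of its top face; at rest in the dispenser frame x = -140, y = -42, z = 127 mm, axes parallel to the dispenser's. Fully pressed it is about 45 mm lower, 5 mm nearer the hinge, and slopes 0.5 rad. Free above and below; 40 mm gap to the other paddle
- rocker_far (a joint): rocking lever of the far lane, rad: 0 = gate fully shut (rest), grows as its paddle is pressed, 0.5 = stop, gate fully up. A pot passes under it from about 0.42. A spring shuts it when let go; pressing takes about 2.5 N at first, 4.5 N at the stop. Hinge line parallel to dispenser y, at dispenser x = -50, z = 115 mm
- rocker_near (a joint): rocking lever of the near lane, rad: 0 = gate fully shut (rest), grows as its paddle is pressed, 0.5 = stop, gate fully up. A pot passes under it from about 0.42. A spring shuts it when let go; pressing takes about 2.5 N at first, 4.5 N at the stop. Hinge line parallel to dispenser y, at dispenser x = -50, z = 115 mm
- gate_far (a point): middle of the lower edge of the far lane's orange gate blade (48 mm wide, 4 mm thick, 64 mm high); shut it hangs in the lane at dispenser x = 62 mm, z = 57 mm
- gate_near (a point): middle of the lower edge of the near lane's orange gate blade (48 mm wide, 4 mm thick, 64 mm high); shut it hangs in the lane at dispenser x = 62 mm, z = 57 mm
- gold_pot: closed ointment pot, gold lid, 50 mm diameter, 46 mm long, lying on its side across one of the lanes (which one varies) behind the shut gate. Origin = middle of its base; z runs from base to lid, towards dispenser -y, so the origin is 23 mm to the +y side of the lane's middle. Origin at dispenser x = 31 to 35 mm behind the gate, about x = 134 mm when against the end stop
- white_pot: closed ointment pot with white lid, 54 mm diameter, 47 mm long, lying the same way in the other lane; stays there. Origin at the middle of its base, z from base to lid
- amber_bottle: amber screw-cap bottle, 43 mm diameter, 90 mm high, standing loose; leave alone. Origin at the middle of its foot
- tape_spools: stack of white tape spools with green flanges, 60 mm diameter, 73 mm high, standing loose; leave alone. Origin at the middle of its foot
- green_carton: green carton, 58 x 78 x 84 mm, standing loose; leave alone. Origin at the middle of its foot
There are look-alikes about, which are no part of the job. What is shaped like the white_pot but brown, pink or red is not meant.

How it is judged:
On the way, in this order (a step that is already met when the one before it is completed fails the run):
1. a fingertip presses the paddle of the gold-lidded pot's lane and its gate lifts (((y of gold_pot in the frame of dispenser above 0.022 m and value of joint rocker_far above 0.15 rad and contact force between the fingers and pad_far above 0.3 N) or (y of gold_pot in the frame of dispenser below 0.022 m and value of joint rocker_near above 0.15 rad and contact force between the fingers and pad_near above 0.3 N))).
2. the gold-lidded pot has rolled out into the catch bay while the paddle is still held down (((y of gold_pot in the frame of dispenser above 0.022 m and value of joint rocker_far above 0.3 rad and contact force between the fingers and pad_far above 0.3 N and x of gold_pot in the frame of dispenser above 0.115 m) or (y of gold_pot in the frame of dispenser below 0.022 m and value of joint rocker_near above 0.3 rad and contact force between the fingers and pad_near above 0.3 N and x of gold_pot in the frame of dispenser above 0.115 m))), for 0.1 s.
At the end, for the whole second after the job is handed in: the gold-lidded pot lies still in its lane's catch bay within about 15 mm of the end stop, both gates are shut (both levers within 0.04 rad of rest), the white-lidded pot is still behind its gate, and the bottle, spools and carton stand within 20 mm of where they were (x of gold_pot in the frame of dispenser between 0.118 and 0.15 m and z of gold_pot in the frame of dispenser below 0.075 m and linear speed of gold_pot below 0.02 m/s and value of joint each of rocker_far, rocker_near below 0.04 rad and x of white_pot in the frame of dispenser between 0 and 0.05 m and z of white_pot in the frame of dispenser below 0.11 m and angle between each of amber_bottle, tape_spools, green_carton's own z axis and vertical below 0.15 rad and distance of each of amber_bottle, tape_spools, green_carton from where it was at the start of the episode below 0.02 m); the robot touches nothing.
It fails at once if the other lane's gate is lifted ((y of gold_pot in the frame of dispenser above 0.022 m and value of joint rocker_near above 0.12 rad) or (y of gold_pot in the frame of dispenser below 0.022 m and value of joint rocker_far above 0.12 rad)).
It fails at once if the robot touches a pot (contact force between any of the fingers, the arm and gold_pot above 0.5 N or contact force between any of the fingers, the arm and white_pot above 0.5 N).
It fails at once if a pot is lifted out of its lane (z of any of gold_pot, white_pot in the frame of dispenser above 0.12 m).
It fails at once if a bystander is pushed, lifted or tipped (distance of any of amber_bottle, tape_spools, green_carton from where it was at the start of the episode above 0.025 m or angle between any of amber_bottle, tape_spools, green_carton's own z axis and vertical above 0.3 rad).
It also fails if it takes over 40 s, if anything falls off the work surface, if the arm or the gripper's body presses on something with over 40 N, if the wrist force passes 120 N, or if a joint passes its speed limit or range.

ROBOT

A 6-joint arm with a two-finger parallel gripper is mounted at the origin on a cart in front of the work surface, level with it; the furniture and walls round the work are solid. World frame = base frame: x ahead of the robot, y to its left, z up, the work surface at z = 0. Lengths are in m, angles in rad, forces in N, time in s.
With the tool pointing down it reaches from about 0.375 to 0.9 m from the base axis. Payload 3.1 kg.
Tool frame: the origin (TCP) lies at the very end of the fingers, on their centre line; the grasp point (between the pads) lies 19 mm behind it (manip.pinch_z is the distance from the TCP to the grasp point, in m); z points along the fingers, y is the direction in which the jaws open and shut (so a half turn about z gives the same grasp; the last joint's range is limited). The gripper opens to 85 mm and grips with 20 to 120 N. Pads are 22 mm wide; open, the fingers measure 114 mm over their backs; the gripper's body (76 mm by 85 mm) begins 54 mm behind the grasp point. The pads swing forward as they close: fully open they stand 13 mm farther back than shut.
Start: joints at [-1.347, 0.527, 1.433, -0, 1.181, -0.178], TCP at [0.244, -0.575, 0.231] pointing down, gripper open.
Joint ranges: [-3.08, 3.08], [-0.75, 2.2], [0.22, 2.44], [-1.43, 4.57], [0, 2.65], [-2.85, 2.85]. Speed limits (rad/s): [2.79, 2.79, 3.14, 3.14, 3.14, 3.14].

INTERFACE

Orientations are given as a unit quaternion [x, y, z, w].
In Python, from station import manip gives the robot as it stands.
- The arm moves only by the tool drive_tool, never from a script. Its argument "increments" is a list of rows, each a list of 7 numbers: the closure in counts, from 0 (fully open) to 255 (shut), then the shift along the tool's x, y, z in cm, then the turn, a rotation vector about the tool's x, y, z in rad. A call has 1 to 20 rows; each row is the pose to reach, as a shift and turn from the pose commanded when the call began, along the tool's axes at that moment; what a row does not reach only later rows make up. A row lasts 1/10 s, in which the tool goes at most 50 mm and 8.59 degrees, less where a joint would pass 70% of its speed; a pose out of reach is approached as far as the arm can. A call with a gripper value outside its range is refused whole. The fingers move at their own pace and stop on an object; "force" is the grip in N (left out, the last holds). Time passes only in rows, so rows that repeat a pose let the fingers close. It gives the time, the measured TCP pose, the force and the opening at its end, in the units of the state.
- manip.sense(): the state, without advancing time (a new reading comes with each control period).
- manip.snapshot(name): name is "side" or "top" or "wrist"; returns the picture (480x640x3 uint8, red, green, blue); there is no depth.
- manip.camera_model(name): a dict with "mtx" (3x3 intrinsics, pixels), "cam_to_world" (4x4, takes a point from camera to world coordinates). Camera axes: x right, y down, z forward; pixel columns grow to the right and rows downward; lengths in m; the calibration is good to about 2 mm. A picture is of the moment at which its call begins: read the wrist's pose just before it. camera_model takes no time and is no camera call; for the wrist camera it gives the pose at the moment of the call.
- manip.sign_off(): hands the job in, once; it reports no verdict.
The state is a dict: "t": time; "q": joint angles; "qd": joint speeds; "tau": joint torques, N m; "tcp_pos": TCP position; "tool_rot": TCP orientation; "force": force on the tool from outside, world axes, zero at the start; "ft_torque": the same for the moment, N m; "finger_gap": opening from 0.0 (shut) to 1.0 (fully open).
Only numpy, scipy, OpenCV 4.12 (cv2) and the standard library are available. Lean on these libraries where they do the work, as an engineer would, in place of code of your own. Each camera call takes 0.05 s, during which the arm holds its last target. There are 200 camera calls.

## Working session

There is one attempt and no reset: what is moved stays moved. The work goes in short steps, Python scripts to look and compute and a tool call to move; the robot and the scene stay as the last step left them, time stands still between calls to the robot, and variables do not carry over. Pictures are saved under pics/ and viewed, about 8 in all and at most 12, crops included, and the job is handed in when it is done.

Besides the shell and the picture viewer there is one more tool, called after "Emit:" by a JSON object that holds its "fn" and its "kwargs", one argument or row to a line. drive_tool: Moves the arm, as the interface text tells. Its arguments: {"type":"object","properties":{"increments":{"type":"array","items":{"type":"array","items":{"type":"number"}}},"force":{"type":"number"}},"required":["increments"]}

```bash
mkdir -p pics; python3 - <<'E'
from station import manip
import cv2,numpy as np
s=manip.sense();print(s['t'],s['tcp_pos'],s['tool_rot'])
for n in("side","top"):
    cv2.imwrite(f"pics/{n}0.png",manip.snapshot(n)[:,:,::-1]);m=manip.camera_model(n);print(n,np.round(m['mtx'],1).tolist(),np.round(m['cam_to_world'],4).tolist())
E
```

```text
0.0 [ 0.24427948 -0.57447086  0.23031095] [ 9.79883785e-01  1.99565829e-01 -2.81274789e-05 -1.11660471e-03]
side [[534.5, 0.0, 307.5], [0.0, 534.5, 245.9], [0.0, 0.0, 1.0]] [[-0.9387, -0.2081, 0.2749, 0.2568], [-0.3448, 0.571, -0.7451, 0.8465], [-0.0019, -0.7942, -0.6077, 0.8175], [0.0, 0.0, 0.0, 1.0]]
top [[446.5, 0.0, 318.9], [0.0, 446.5, 238.0], [0.0, 0.0, 1.0]] [[0.015, -0.9939, 0.109, 0.4451], [-0.9999, -0.0145, 0.0052, 0.0115], [-0.0036, -0.109, -0.994, 1.1947], [0.0, 0.0, 0.0, 1.0]]
```

View pics/top0.png

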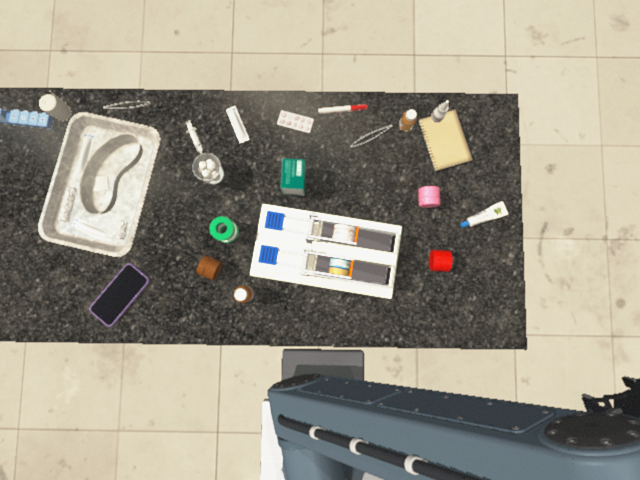

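View pics/side0.png

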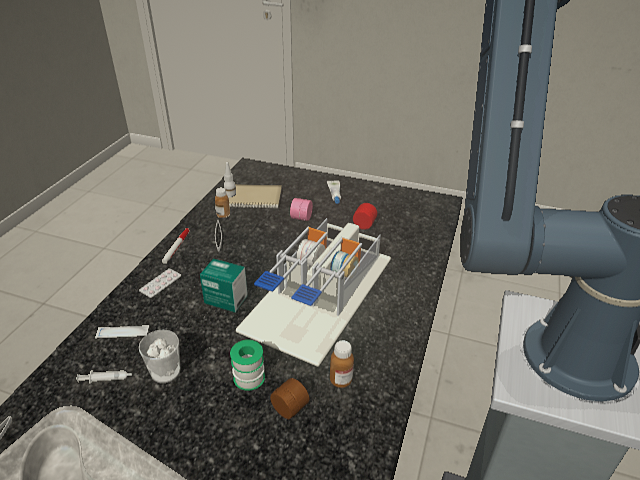

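Top view: the dispenser is at (327,250) with blue paddles at (275,221) far and (269,256) near. The pots are at (346,232) far and (340,267) near. Bottle (243,295), spools (222,229) and carton (293,173) stand clear. Candidates for the gold pot are these two lane pots; the pink (429,197), red (441,261) and brown (208,268) pots are look-alikes. Near looks gold, so I'll check it in a crop and measure the paddles.

```bash
cat > h.py <<'E'
from station import manip
import cv2,numpy as np
def ray(n,uv,z):
    m=manip.camera_model(n);T=np.array(m['cam_to_world']);d=T[:3,:3]@np.linalg.inv(m['mtx'])@[*uv,1];o=T[:3,3]
    return o+d*(z-o[2])/d[2]
def blue(n,img,box):
    x0,y0,x1,y1=box;h=cv2.cvtColor(img,cv2.COLOR_BGR2HSV);k=cv2.inRange(h,(105,150,60),(125,255,255))
    z=np.zeros_like(k);z[y0:y1,x0:x1]=k[y0:y1,x0:x1]
    _,_,st,c=cv2.connectedComponentsWithStats(z)
    return [(st[i].tolist(),c[i].round(1).tolist(),ray(n,c[i],.125).round(4).tolist()) for i in range(1,len(c)) if st[i,4]>40]
E
python3 - <<'E'
from h import *
t=cv2.imread('pics/top0.png');s=cv2.imread('pics/side0.png')
for r in blue('top',t,(245,195,300,280)):print(r)
for r in blue('side',s,(245,260,330,315)):print(r)
a=cv2.resize(t[195:305,240:410],(620,400),interpolation=2);b=cv2.resize(s[215:315,250:390],(560,400),interpolation=2)[:, :]
c=np.vstack([a[:,:620],cv2.resize(b,(620,443))])[:800]
cv2.imwrite('pics/crop.png',cv2.resize(c,(441,600)))
for uv in [(264,205),(402,224),(395,298),(250,278)]:print(ray('top',uv,.0).round(3))
E
```

```text
([265, 212, 19, 18, 261], [274.1, 220.3], [0.604, 0.1262, 0.125])
([259, 246, 19, 18, 269], [268.1, 254.5], [0.5208, 0.1385, 0.125])
([254, 271, 30, 20, 262], [268.0, 281.0], [0.604, 0.1306, 0.125])
([292, 285, 29, 20, 152], [304.6, 295.8], [0.5216, 0.1457, 0.125])
[0.664 0.168 0.   ]
[ 0.617 -0.206  0.   ]
[ 0.419 -0.186  0.   ]
[0.466 0.2   0.   ]
```

View pics/crop.png

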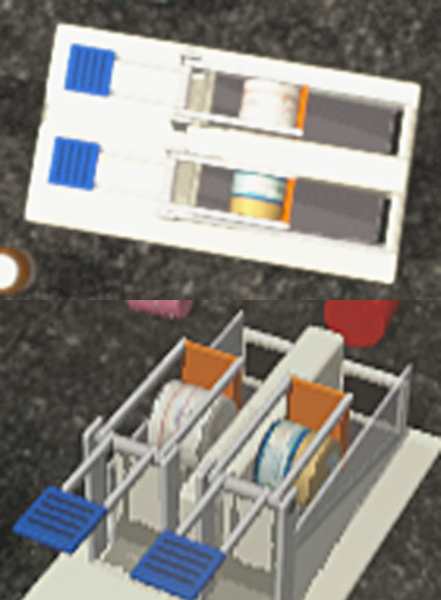

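The crop confirms it: the near lane (orange gate right of it) holds the pot with the gold lid at crop (258,207); the far pot is all white. Target is the near paddle, at about (0.521, 0.140, 0.127). The dispenser's yaw is about -98.5°. I'll close the fingers and approach above it.

Emit:
{"fn": "drive_tool", "kwargs": {
  "increments": [
    [255,3.36,-3.46,0,0,0,-0.06],
    [255,6.7,-6.9,0,0,0,-0.13],
    [255,10.1,-10.4,0,0,0,-0.19],
    [255,13.4,-13.9,0,0,0,-0.26],
    [255,16.8,-17.3,0,0,0,-0.32],
    [255,20.2,-20.8,0,0,0,-0.38],
    [255,23.5,-24.3,0,0,0,-0.45],
    [255,26.9,-27.7,0,0,0,-0.51],
    [255,30.2,-31.2,0,0,0,-0.58],
    [255,33.6,-34.6,0,0,0,-0.64],
    [255,37.0,-38.1,0,0,0,-0.7],
    [255,40.3,-41.6,0,0,0,-0.77],
    [255,43.7,-45.0,0,0,0,-0.83],
    [255,47.0,-48.5,0,0,0,-0.9],
    [255,50.4,-52.0,1,0,0,-0.96],
    [255,53.8,-55.4,2,0,0,-1.02],
    [255,53.8,-55.4,3.5,0,0,-1.02],
    [255,53.8,-55.4,4.5,0,0,-1.02],
    [255,53.8,-55.4,4.5,0,0,-1.02],
    [255,53.8,-55.4,4.5,0,0,-1.02]
  ],
  "force": 40
}}

```text
t: 2.1
tcp_pos: [0.5226, 0.1441, 0.1862]
tool_rot: [0.758, 0.652, -0.0, -0.0]
force: [0.3, 0.2, 0.7]
finger_gap: 0.001
```

```bash
python3 - <<'E'
from h import *
a=manip.snapshot('side')[:,:,::-1].copy();b=manip.snapshot('wrist')[:,:,::-1].copy()
print(blue('wrist',b,(0,0,640,480)))
cv2.imwrite('pics/c2.png',np.hstack([cv2.resize(a[160:400,180:420],(400,400)),cv2.resize(b,(400,400))]))
E
```

```text
[([419, 221, 79, 70, 4205], [457.7, 254.8], [0.6058, 0.1278, 0.125]), ([282, 223, 71, 68, 3345], [317.2, 251.8], [0.5216, 0.1427, 0.125])]
```

View pics/c2.png

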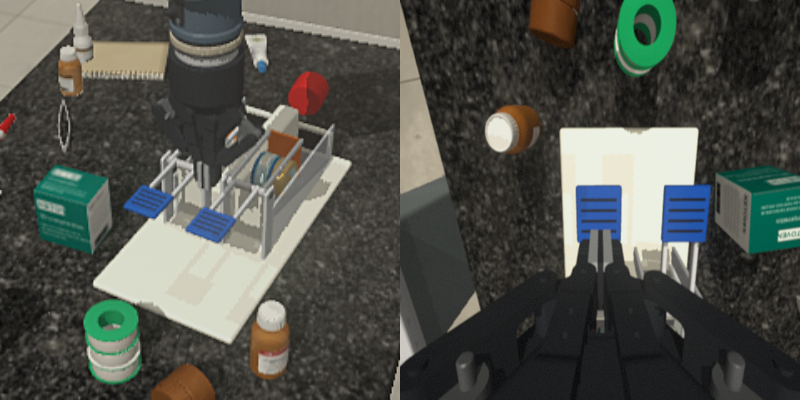

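The picture shows the fingers directly above the near paddle (600,213 in the right half), clear of the far one. I'll press down in steps.

Emit:
{"fn": "drive_tool", "kwargs": {
  "increments": [
    [255,0.2,0,2.5,0,0,0],
    [255,0.2,0,4.5,0,0,0],
    [255,0.2,0,5.5,0,0,0],
    [255,0.1,0,6.5,0,0,0],
    [255,0,0,7.5,0,0,0],
    [255,-0.1,0,8.5,0,0,0],
    [255,-0.2,0,9.2,0,0,0],
    [255,-0.2,0,9.6,0,0,0],
    [255,-0.2,0,9.6,0,0,0]
  ]
}}

```text
t: 3.1
tcp_pos: [0.5232, 0.1425, 0.0902]
tool_rot: [0.758, 0.653, 0.0, 0.001]
force: [0.4, -0.7, 4.4]
finger_gap: 0.002
```

Emit:
{"fn": "drive_tool", "kwargs": {
  "increments": [
    [255,0,0,0.3,0,0,0],
    [255,0,0,0.5,0,0,0],
    [255,0,0,0.5,0,0,0],
    [255,0,0,0.5,0,0,0]
  ]
}}

```text
t: 3.5
tcp_pos: [0.5231, 0.143, 0.0856]
tool_rot: [0.758, 0.653, 0.0, 0.0]
force: [0.8, -1.0, 5.6]
finger_gap: -0.003
```

```bash
python3 - <<'E'
from h import *
a=manip.snapshot('side')[:,:,::-1].copy();b=manip.snapshot('top')[:,:,::-1].copy()
print(manip.sense()['force'],manip.sense()['tcp_pos'])
cv2.imwrite('pics/c3.png',np.hstack([cv2.resize(a[180:340,220:400],(450,400)),cv2.resize(b[190:310,240:410],(350,247),).repeat(1,0) if 0 else cv2.resize(b[190:310,240:410],(350,400))]))
E
```

```text
[ 0.42892657 -0.61421316  4.7237466 ] [0.5230627  0.14305106 0.08561859]
```

View pics/c3.png

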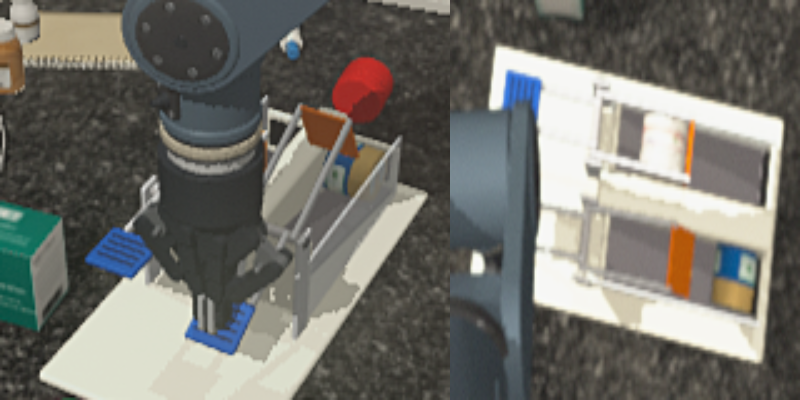

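The gate is up and the gold pot lies at the end stop (right half, 735,275), with the white pot still behind its gate. I'll hold a little longer, then rise slowly at first and move clear.

Emit:
{"fn": "drive_tool", "kwargs": {
  "increments": [
    [255,0,0,0,0,0,0],
    [255,0,0,0,0,0,0],
    [255,0,0,0,0,0,0],
    [255,0,0,0,0,0,0],
    [255,0,0,0,0,0,0],
    [255,0,0,-1,0,0,0],
    [255,0.1,0,-2,0,0,0],
    [255,0.2,0,-3,0,0,0],
    [255,0.3,0,-4,0,0,0],
    [255,0.3,0,-5,0,0,0],
    [255,0.3,0,-7,0,0,0],
    [255,0.3,0,-10,0,0,0],
    [255,0.3,0,-14,0,0,0],
    [255,0.3,0,-18,0,0,0],
    [255,0.3,0,-18,0,0,0],
    [255,0.3,0,-18,0,0,0]
  ]
}}

```text
t: 5.2
tcp_pos: [0.5229, 0.1458, 0.2663]
tool_rot: [0.758, 0.652, 0.0, 0.001]
force: [-0.9, -0.4, -1.0]
finger_gap: 0.001
```

```bash
python3 - <<'E'
from h import *
a=manip.snapshot('side')[:,:,::-1].copy();b=manip.snapshot('top')[:,:,::-1].copy()
s=manip.sense();print(s['t'],s['force'],s['tcp_pos'])
print(blue('side',a,(245,260,330,315)))
cv2.imwrite('pics/c4.png',np.hstack([cv2.resize(a[180:400,200:400],(450,495)),cv2.resize(b[150:310,200:410],(350,495))]))
E
```

```text
5.3 [ 0.41262009  0.408598   -0.56330931] [0.52165926 0.14581665 0.26412792]
[([254, 271, 30, 20, 265], [268.1, 281.0], [0.6039, 0.1304, 0.125]), ([292, 285, 29, 20, 169], [305.1, 295.6], [0.5208, 0.1449, 0.125])]
```

View pics/c4.png

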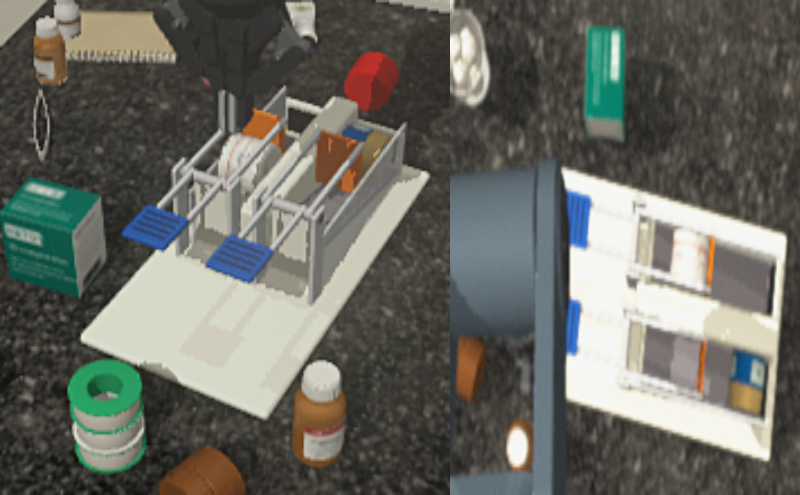

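Both paddles are back at their rest pixels and both gates are shut. The gold pot is at the end stop (747,382), the white pot is behind its gate, the bystanders haven't moved, and the arm is clear.

```bash
python3 -c "
from station import manip
print(manip.sign_off())"
```

```text
the job is handed in; nothing more can be done
None
```

I pressed the near-lane paddle fully down with closed fingertips (about 5 N at the end). The gold-lidded pot rolled out to the end stop while the paddle was held. I then let go, rose about 18 cm clear and handed the job in; no verdict was reported.

- **Gates:** in the last pictures both looked shut. Both paddles were back within 1 pixel of where they started.
- **Pots:** the gold pot lay against the end stop of the near catch bay, and the white pot was still behind its closed gate.
- **Bystanders:** the bottle, spools and carton looked unmoved by eye; I did not measure their positions.
- **Disagreement:** the side view put the near paddle up to 7 mm from the top view's position along the lane. I put this down to partial masking in the side view; the wrist view fell between the two.

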